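# Load the die and bring the upper half over its guide posts

### The job

Lay the round copper blank fully home in the round nest of the lower die and let go of it. Then take the upper die half by its shank out of the wooden parking block, carry it clear over the vise and the board clamped in it, and bring it above the lower half without the two halves ever touching: level, each bush straight above its own guide post (bush row to post row), the underside of the upper shoe about 8 mm above the post tips. Finish there, still holding it steady in the air so that the posts can be oiled before the set is closed; leave the square blank and the oil bottle where they stand.

Things in the scene. Friction and masses are not known exactly. Their poses are not given: they have to be found in the camera images.
- lower_die: Lower half of a die set, fixed to the bench. Origin: centre of its underside, under the nest; x to its post side (away from the robot at yaw 0), y left, z up. Dark shoe 120 (x) x 150 (y) x 15 mm, on it a bright block 80 x 80 mm, top at 37 mm, with the round nest. Two 12 mm guide posts at x +40, y +50 and -50 mm. Gripper in the nest: close along x or y, clear of the posts.
- nest (a point): Centre of the floor of the round nest, 32 mm above the worktop; axes as the lower die. The nest is 47 mm across, 5 mm deep, with a 1.5 mm chamfer round its mouth.
- post_left_tip (a point): Rounded tip of the guide post at the lower die's +y side, 88 mm above the worktop; axes as the lower die.
- post_right_tip (a point): The same of the post at its -y side.
- upper_die: Upper half of the die set, loose, about 0.6 kg, upright on the parking block with its punch in the bore. Origin: on the punch axis at the shoe's underside; x to the bush side, y left, z up. Dark shoe 110 (x) x 140 (y) x 12 mm; shank in the middle on top; round punch 40 mm across (50 mm at its root) reaching 34 mm below the shoe. Its centre of mass is close to the shank axis.
- bush_left (a point): Mouth of the bush at the upper die's x +40, y +50 mm, at the shoe's underside: a 13.5 mm bore right through, with a brass collar (21 mm across) standing 14 mm above the shoe's top. Belongs over post_left_tip.
- bush_right (a point): The same at x +40, y -50 mm. Belongs over post_right_tip.
- shank_grip (a point): Grip point on the shank axis, 42 mm above the shoe's underside. The bright shank has two flats 20 mm apart facing +y and -y of the upper die (close the fingers along that y), is 24 mm along x and reaches 58 mm above the shoe's underside; a round flange at its foot, 40 mm across, ends at 17 mm.
- parking_block: Pine block 95 (x) x 125 (y) x 42 mm, fixed, with a bore of 53 mm for the punch: lift the upper die straight up by at least 40 mm to clear it. Origin: centre of its underside.
- round_blank: Round copper blank, 44 mm diameter, 12 mm thick, 0.16 kg, loose and flat on the worktop. Origin: centre of its underside. It belongs in the nest and then stands 7 mm out of it, so grip it with the fingertips more than 5 mm above its underside.
- square_blank: Square copper blank, 42 x 42 x 12 mm, loose; not for this die. Origin: centre of its underside.
- oil_bottle: Oil bottle, 38 x 47 mm, 128 mm tall, loose, standing behind the die. Origin: centre of its underside.
- bench_vise: Blue bench vise, fixed, between the parking block and the lower die; its top is 129 mm above the worktop.
- plank: Pine board clamped level in the vise, fixed, about 390 mm long, lying from front right to back left; its top is 139 mm above the worktop. Origin: centre of its underside.
- lathe_corner (a point): Top front left corner (seen from the robot) of the headstock of the yellow bench lathe, 222 mm above the worktop: a fixed tall obstacle that lies to the right of and behind this point; parts of it rise to 270 mm.
There are look-alikes about, which are no part of the job. What is shaped like the round_blank but green or red is not meant.

How it is judged:
By the outcome, as a careful person would: the job done as asked, in the order asked, and still so for the second after the job is handed in, while the arm keeps its last pose, push and grip.
It also fails if it takes over 64 s, if anything falls off the work surface, if the arm or the gripper's body presses on something with over 40 N, if the wrist force passes 120 N, or if a joint passes its speed limit or range.

### The arm

A 6-joint arm with a two-finger parallel gripper is mounted at the origin on a cart in front of the work surface, level with it; the furniture and walls round the work are solid. World frame = base frame: x ahead of the robot, y to its left, z up, the work surface at z = 0. Lengths are in m, angles in rad, forces in N, time in s.
With the tool pointing down it reaches from about 0.225 to 0.875 m from the base axis. Payload 3.4 kg.
Tool frame: the origin (TCP) lies between the finger pads; the fingertips stand 25 mm ahead of it and the grasp point (between the pads) lies 6 mm ahead of it (robot.nose_length is the distance from the TCP to the fingertips, in m); z points along the fingers, y is the line along which they close (so a half turn about z gives the same grasp; the last joint's range is limited). The gripper opens to 85 mm and grips with 20 to 120 N. Pads are 22 mm wide; open, the fingers measure 114 mm over their backs; the gripper's body (76 mm by 85 mm) begins 54 mm behind the grasp point. The pads swing forward as they close: fully open they stand 13 mm farther back than shut.
Start: joints at [-1.438, 0.276, 1.505, -0, 1.361, -0.121], TCP at [0.144, -0.557, 0.235] pointing down, gripper open.
Joint ranges: [-2.89, 2.89], [-0.75, 2.08], [0.22, 2.7], [-1.18, 4.32], [0.11, 2.71], [-2.7, 2.7]. Speed limits (rad/s): [2.57, 2.57, 3.14, 3.14, 3.14, 3.14].

### API

Orientations are given as a unit quaternion [w, x, y, z].
In Python, from rig import robot gives the robot as it stands. The module is installed in compiled form; this text tells all that it offers.
- The arm moves only by the shell command python3 -m pendant 'ROWS' [FORCE]. ROWS is JSON, a list that holds one entry, the list of rows, each a list of 7 numbers: the shift along the tool's x, y, z in mm, then the turn, a rotation vector about the tool's x, y, z in rad, then the opening, from -1 (shut) to 1 (fully open). In form: [[[tx, ty, tz, rx, ry, rz, jaw], ...]]. A call has exactly 5 rows; each row is the pose to reach, as a shift and turn from the pose commanded when the call began, along the tool's axes at that moment; what a row does not reach only later rows make up. A row lasts 1/10 s, in which the tool goes at most 50 mm and 8.59 degrees, less where a joint would pass 70% of its speed; a pose out of reach is approached as far as the arm can. A call with a gripper value outside its range is refused whole. The fingers move at their own pace and stop on an object; FORCE is the grip in N (left out, the last holds). Time passes only in rows, so rows that repeat a pose let the fingers close, or fill a call up. It gives the time, the measured TCP pose, the force, the opening and the grip force at its end, in the units of the state.
- robot.state(): the state, without advancing time (a new reading comes with each control period).
- robot.snapshot(name): name is "scene" or "top" or "wrist"; returns a dict with "image" (480x640x3 uint8, red, green, blue), "depth" (480x640 float32, m along the optical axis (not along the pixel's ray), 0 where there is no reading), "intrinsics" (3x3 intrinsics, pixels), "view" (4x4, takes a point from world to camera coordinates). Camera axes: x right, y up, looking along -z (the intrinsics and any distortion apply to the point x, -y, -z); pixel columns grow to the right and rows downward; lengths in m; the calibration is good to about 2 mm. A picture is of the moment at which its call begins.
- robot.job_done(): hands the job in; it is judged then, once.
The state is a dict: "time_s": time; "qpos": joint angles; "qvel": joint speeds; "joint_efforts": joint torques, N m; "tcp_pos": TCP position; "eef_rot": TCP orientation; "wrist_force": force on the tool from outside, world axes, zero at the start; "wrist_torque": the same for the moment, N m; "grip_width": finger opening in m; "gripper_force": force on a finger pad.
Only numpy, scipy, OpenCV 4.12 (cv2) and the standard library are available. Lean on these libraries where they do the work, as an engineer would, in place of code of your own. Each camera call takes 0.05 s, during which the arm holds its last target. There are 200 camera calls.

## Working session

There is one attempt and no reset: what is moved stays moved. The work goes in short steps, Python scripts to look and compute and a shell command to move; the robot and the scene stay as the last step left them, time stands still between calls to the robot, and variables do not carry over. Pictures are saved under pics/ and viewed, at most 10 in all, crops included, and the job is handed in when it is done.

```bash
mkdir -p pics
cat > h.py <<'E'
import numpy as np, cv2
from rig import robot
from scipy.spatial.transform import Rotation as R
def snap(n,f=None):
    s=robot.snapshot(n)
    if f: cv2.imwrite('pics/'+f,s['image'][:,:,::-1])
    np.savez(''+(f or n)+'.npz',**s)
    return s
def load(f): return dict(np.load(''+f+'.npz'))
def cloud(s):
    K=s['intrinsics'];V=s['view'];d=s['depth']
    v,u=np.mgrid[0:480,0:640]
    x=(u-K[0,2])/K[0,0]*d;y=(v-K[1,2])/K[1,1]*d
    P=np.stack([x,-y,-d],-1)
    W=(P-V[:3,3])@V[:3,:3]
    W[d==0]=np.nan
    return W
def ray(s,u,v,z):
    K=s['intrinsics'];V=s['view']
    r=np.array([(u-K[0,2])/K[0,0],-(v-K[1,2])/K[1,1],-1.])@V[:3,:3]
    o=-V[:3,3]@V[:3,:3]
    return o+r*(z-o[2])/r[2]
def proj(s,p):
    K=s['intrinsics'];V=s['view']
    c=V[:3,:3]@np.asarray(p)+V[:3,3]
    return K[0,0]*c[0]/-c[2]+K[0,2],K[1,1]*-c[1]/-c[2]+K[1,2]
def rot(q): return R.from_quat([q[1],q[2],q[3],q[0]])
E
python3 - <<'E'
from h import *
for n in ('scene','top','wrist'):
    s=snap(n,n+'0.png'); print(n,s['intrinsics'].round(1).tolist(),(-s['view'][:3,3]@s['view'][:3,:3]).round(3), (s['depth']>0).mean(), [k for k in s])
s=robot.state()
for k in s: print(k,s[k])
print(rot(s['eef_rot']).as_matrix().round(3))
E
```

```text
scene [[436.0, 0.0, 319.4], [0.0, 436.0, 245.0], [0.0, 0.0, 1.0]] [0.187 0.61  0.654] 0.9960970052083333 ['image', 'depth', 'intrinsics', 'view']
top [[475.2, 0.0, 326.6], [0.0, 475.2, 242.3], [0.0, 0.0, 1.0]] [ 0.45  -0.069  1.142] 0.996259765625 ['image', 'depth', 'intrinsics', 'view']
wrist [[400.4, 0.0, 323.1], [0.0, 400.4, 242.8], [0.0, 0.0, 1.0]] [ 0.221 -0.535  0.373] 0.9959798177083333 ['image', 'depth', 'intrinsics', 'view']
time_s 0.15
qpos [-1.43797905e+00  2.76461320e-01  1.50582898e+00 -2.41624094e-05
  1.36073287e+00 -1.21028929e-01]
qvel [ 0.00012065 -0.00103599 -0.00365993  0.00111557 -0.00059304 -0.00072477]
joint_efforts [ 1.85914410e-03 -4.17143583e+01 -2.46032059e+01  2.80892515e-06
  7.63891032e-03 -7.55123921e-06]
tcp_pos [ 0.14431688 -0.55618785  0.23463714]
eef_rot [-7.15177087e-04  9.91955496e-01  1.26585075e-01 -1.60294597e-05]
wrist_force [-0.14764564 -0.6971984  -0.88677643]
wrist_torque [0.00620774 0.07031734 0.03391762]
gripper_force 0.0
grip_width 0.08534780264842808
[[ 0.968  0.251 -0.   ]
 [ 0.251 -0.968  0.001]
 [ 0.    -0.001 -1.   ]]
```

View pics/top0.png

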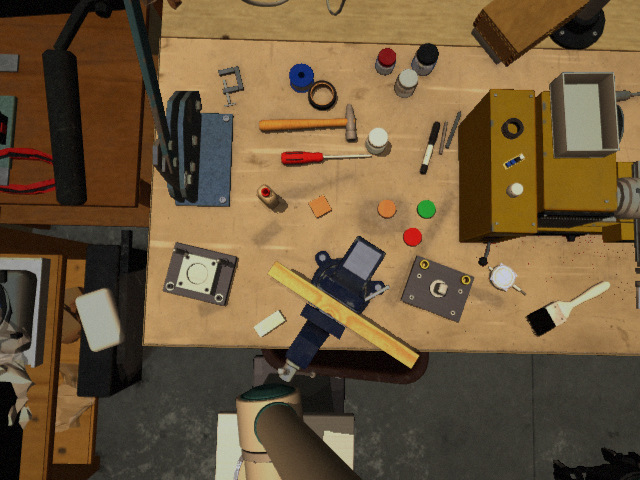

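View pics/scene0.png

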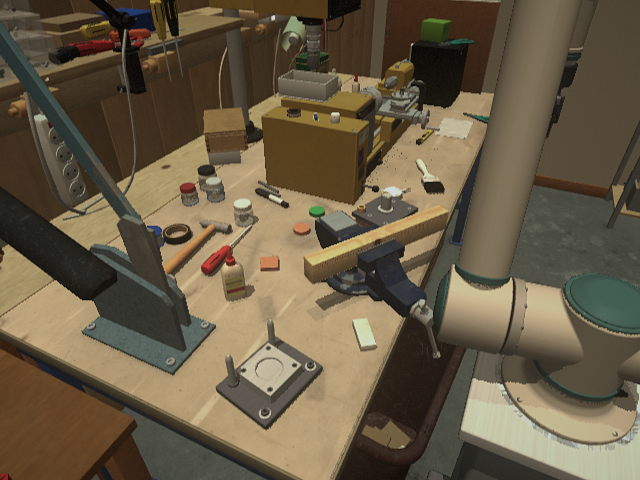

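The top view shows the lower die at about (201,274), the upper die at (438,289) with brass bushes at (424,264) and (464,279), the round blank at (387,209), the square blank at (320,206), the plank from (270,270) to (418,362), the lathe corner near (462,235), and the bottle at (268,197). The scene view confirms the same layout.

Run:
```python
from h import *
s=load('top0.png');im=s['image'][:,:,::-1];W=cloud(s)
a=cv2.resize(im[225:325,150:250],None,fx=4,fy=4,interpolation=cv2.INTER_CUBIC)
b=cv2.resize(im[240:340,390:490],None,fx=4,fy=4,interpolation=cv2.INTER_CUBIC)
cv2.imwrite('pics/crop1.png',np.hstack([a,b]))
def comp(mask,lo,hi):
    n,l,st,c=cv2.connectedComponentsWithStats(mask.astype(np.uint8))
    for i in range(1,n):
        if lo<st[i,4]<hi:
            w=W[l==i]; print(c[i].round(1),st[i,2:].tolist(),'xyz',np.nanmean(w,0).round(4),'zmax',np.nanmax(w[:,2]).round(3))
hsv=cv2.cvtColor(im,cv2.COLOR_BGR2HSV);H,S,V=cv2.split(hsv)
Z=W[...,2]
print('worktop z',np.nanmedian(Z[100:130,230:260]),np.nanmedian(Z[300:330,160:250]))
roi=np.zeros_like(H,bool);roi[180:230,300:440]=1
print('copper');comp(roi&(S>120)&(H>5)&(H<16)&(V>140)&(Z>.006),60,600)
roi=np.zeros_like(H,bool);roi[225:325,150:250]=1
print('posts');comp(roi&(Z>.055),2,200)
print('lshoe');comp(roi&(Z>.009)&(Z<.025),200,9000)
m=roi&(Z>.028)&(Z<.045);print('lblock');comp(m,200,9000);print(cv2.minAreaRect(np.argwhere(m)[:,::-1].astype(np.float32)))
roi=np.zeros_like(H,bool);roi[245:335,395:480]=1
m=roi&(Z>.047)&(Z<.060);print('ushoe');comp(m,100,9000);print(cv2.minAreaRect(np.argwhere(m)[:,::-1].astype(np.float32)))
print('ush z',np.nanmedian(Z[m]))
print('collars');comp(roi&(Z>.062)&(Z<.078),5,500)
print('shank');comp(roi&(Z>.085),5,500)
```

```text
worktop z 0.0013441796118516408 0.0006268197688942457
copper
[319.6 205.7] [24, 22, 275] xyz [ 0.6422 -0.0679  0.013 ] zmax 0.02
[386.5 208.1] [18, 17, 244] xyz [ 0.6407 -0.2289  0.0129] zmax 0.02
posts
[176.3 250.4] [8, 6, 38] xyz [0.522  0.2497 0.0769] zmax 0.092
[219.5 260.8] [8, 6, 33] xyz [0.501  0.1524 0.0783] zmax 0.091
lshoe
[201.1 274.7] [74, 64, 1891] xyz [0.4704 0.2069 0.0159] zmax 0.025
lblock
[196.8 273.3] [42, 46, 1240] xyz [0.473  0.2122 0.0362] zmax 0.044
((198.82354736328125, 272.7059020996094), (46.081764221191406, 37.350486755371094), 14.03624439239502)
ushoe
[436.7 289.3] [73, 66, 2632] xyz [ 0.4488 -0.3401  0.0548] zmax 0.06
((440.12432861328125, 279.9208068847656), (62.16170883178711, 67.11148071289062), 19.334808349609375)
ush z 0.05484882613462429
collars
[423.9 263.9] [10, 9, 48] xyz [ 0.5054 -0.3077  0.0682] zmax 0.073
[465.1 279.7] [10, 9, 48] xyz [ 0.4719 -0.4017  0.0671] zmax 0.071
[435.3 287.8] [4, 11, 17] xyz [ 0.4522 -0.3332  0.07  ] zmax 0.076
shank
[441.6 288.4] [12, 12, 108] xyz [ 0.4511 -0.3401  0.0985] zmax 0.105
```

View pics/crop1.png

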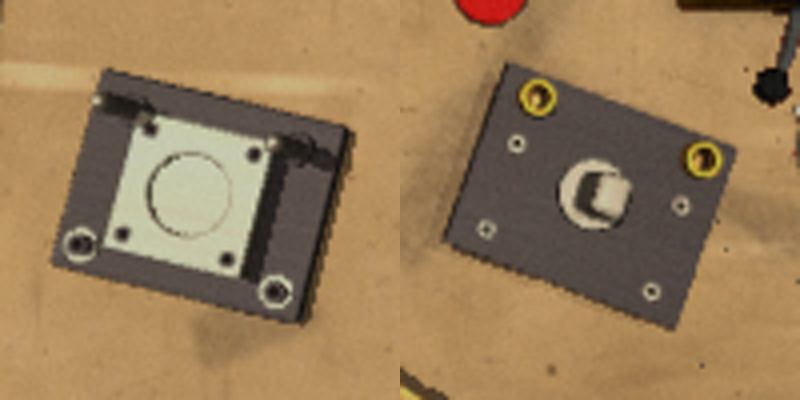

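The crop shows the posts on the far side of the lower die, tips at top-image (174.5,250) and (218,261). The nest is centred near (197,273). The bush collars are at (424,264) and (465,280), also on the far side. Sizes agree with the data: post and bush spacing is about 100 mm, and the yaws are about -12° and -19.6°.

```bash
cat >> h.py <<'E'
def go(p,yaw,s=None):
    """tool-axis shift in mm and turn for target TCP p, tool pointing straight down, tool-x yaw in deg"""
    s=s or robot.state();T=rot(s['eef_rot'])
    d=T.inv().apply(np.asarray(p)-s['tcp_pos'])*1000
    g=R.from_euler('z',yaw,degrees=True)*R.from_euler('x',180,degrees=True)
    rv=(T.inv()*g).as_rotvec()
    return d.round(1),rv.round(4)
def st():
    s=robot.state();T=rot(s['eef_rot']).as_matrix()
    print('t',round(s['time_s'],2),'tcp',np.round(s['tcp_pos'],4),'yaw',np.degrees(np.arctan2(T[1,0],T[0,0])).round(2),'tilt',T[:2,2].round(4),'w',round(s['grip_width'],4),'gf',round(s['gripper_force'],1),'F',np.round(s['wrist_force'],1),'q',np.round(s['qpos'],2))
    return s
E
python3 - <<'E'
from h import *
s=load('top0.png')
W=cloud(s);Z=W[...,2]
m=np.zeros(Z.shape,bool);m[60:260,440:540]=1;m&=(Z>.2)&(Z<.24)
p=W[m];print('lathe minx',np.percentile(p[:,0],1),'maxy',np.percentile(p[:,1],99), 'ray corner',ray(s,460,241,.222))
m=np.zeros(Z.shape,bool);m[220:380,260:430]=1;m&=(Z>.12);p=W[m];print('plank z',np.nanpercentile(p[:,2],[50,99]),'x',p[:,0].min(),p[:,0].max(),'y',p[:,1].min(),p[:,1].max())
print(robot.nose_length); print(go([.40,-.30,.30],160)); st()
for n in ('r','g'):pass
im=s['image'];print('red/green rays',ray(s,412,237,.012),ray(s,426,209,.012),'blank',ray(s,386.5,208.3,.012),'sq',ray(s,319.6,206,.012))
E
```

```text
lathe minx 0.5638560790715708 maxy -0.4040671474249066 ray corner [ 0.54403264 -0.34401839  0.222     ]
plank z [0.13783341 0.14291136] x 0.2848692061239817 0.5005674304000801 y -0.280218366357879 0.03761610826018311
0.025
(array([ 311.8, -183.9,  -65.1]), array([-4.0000e-04, -1.9000e-03, -2.5387e+00]))
t 0.15 tcp [ 0.1443 -0.5562  0.2346] yaw 14.54 tilt [-0.0002  0.0014] w 0.0853 gf 0.0 F [-0.1 -0.7 -0.9] q [-1.44  0.28  1.51 -0.    1.36 -0.12]
red/green rays [ 0.57221334 -0.2911754   0.012     ] [ 0.64096966 -0.3246288   0.012     ] blank [ 0.64021791 -0.22910144  0.012     ] sq [ 0.64165777 -0.06784152  0.012     ]
```

```bash
python3 -m pendant '[[[39,-23,-8,0,0,-0.145,0.4],[78,-46,-16,0,0,-0.29,0.4],[117,-69,-24,0,0,-0.435,0.4],[156,-92,-32,0,0,-0.58,0.4],[195,-115,-40,0,0,-0.725,0.4]]]' 60; python3 -c "
from h import *
st();print(go([.44,-.28,.30],160));print(go([.64,-.229,.25],160))"
```

```text
time_s: 0.65
tcp_pos: [0.3051, -0.3948, 0.2754]
eef_rot: [-0.0, 0.881, 0.473, 0.0]
wrist_force: [1.3, -0.6, -0.6]
grip_width: 0.0597
gripper_force: 0.0
t 0.65 tcp [ 0.3051 -0.3948  0.2754] yaw 56.39 tilt [-0.      0.0002] w 0.0597 gf 0.0 F [ 1.3 -0.6 -0.6] q [-1.05  0.14  1.59  0.    1.42 -0.47]
(array([170.3,  48.8, -24.6]), array([ 1.0000e-04, -2.0000e-04, -1.8083e+00]))
(array([323.4, 187.1,  25.4]), array([ 1.0000e-04, -2.0000e-04, -1.8083e+00]))
```

```bash
python3 -m pendant '[[[42,24,-3,0,0,-0.145,0.4],[84,48,-6,0,0,-0.29,0.4],[126,73,-9,0,0,-0.435,0.4],[168,97,-9,0,0,-0.58,0.4],[210,121,-9,0,0,-0.725,0.4]]]'; python3 -c "
from h import *
st();print(go([.64,-.229,.25],160));"
```

```text
time_s: 1.15
tcp_pos: [0.5234, -0.2883, 0.2843]
eef_rot: [0.0, 0.656, 0.755, -0.0]
wrist_force: [0.4, -0.9, 0.3]
grip_width: 0.0597
gripper_force: 0.0
t 1.15 tcp [ 0.5234 -0.2883  0.2843] yaw 97.98 tilt [-0.0001 -0.0003] w 0.0597 gf 0.0 F [ 0.4 -0.9  0.3] q [-0.62  0.29  1.37 -0.    1.49 -0.76]
(array([ 42.6, 123.7,  34.2]), array([-3.0000e-04,  2.0000e-04, -1.0825e+00]))
```

```bash
python3 -m pendant '[[[14,41,8,0,0,-0.145,0.4],[28,82,15,0,0,-0.29,0.4],[43,124,25,0,0,-0.435,0.4],[43,124,34,0,0,-0.58,0.4],[43,124,34,0,0,-0.725,0.4]]]'; python3 -m pendant '[[[0,0,8,0,0,-0.145,0.4],[0,0,16,0,0,-0.29,0.4],[0,0,24,0,0,-0.357,0.4],[0,0,30,0,0,-0.357,0.4],[0,0,30,0,0,-0.357,0.4]]]';python3 - <<'E'
from h import *
st();s=snap('wrist','w1.png');V=s['view'];print(-V[:3,3]@V[:3,:3],-V[2,:3]); print(proj(s,[.64,-.229,.012]))
W=cloud(s);hsv=cv2.cvtColor(s['image'],cv2.COLOR_RGB2HSV);H,S,V=cv2.split(hsv)
m=((S>110)&(H>3)&(H<17)&(V>120)&(W[...,2]>.006)&(W[...,2]<.02)).astype(np.uint8)
for c in cv2.findContours(m,0,2)[0]:
    if cv2.contourArea(c)>300:
        (u,v),r=cv2.minEnclosingCircle(c);print(u,v,r,cv2.contourArea(c),ray(s,u,v,.012))
E
```

```text
time_s: 1.65
tcp_pos: [0.6394, -0.2289, 0.2472]
eef_rot: [-0.002, 0.345, 0.939, 0.0]
wrist_force: [-0.2, -0.3, 0.2]
grip_width: 0.0599
gripper_force: 0.0
time_s: 2.15
tcp_pos: [0.6384, -0.2303, 0.2189]
eef_rot: [-0.001, 0.178, 0.984, 0.0]
wrist_force: [0.5, -0.6, 0.7]
grip_width: 0.06
gripper_force: 0.0
t 2.15 tcp [ 0.6384 -0.2303  0.2189] yaw 159.53 tilt [-0.0024  0.001 ] w 0.06 gf 0.0 F [ 0.5 -0.6  0.7] q [-0.45  0.44  1.29 -0.    1.41 -1.66]
[ 0.56512386 -0.20167285  0.35713452] [ 0.28649995 -0.10676267 -0.95211318]
(np.float64(323.6686986143602), np.float64(209.19872313947056))
567.0 334.5 78.19377136230469 440.0 [ 0.84066092 -0.05007053  0.012     ]
325.4781494140625 207.69671630859375 24.456663131713867 1771.0 [ 0.63929115 -0.22703457  0.012     ]
505.5 144.0 35.0322265625 2165.5 [ 0.64104261 -0.06654984  0.012     ]
```

View pics/w1.png

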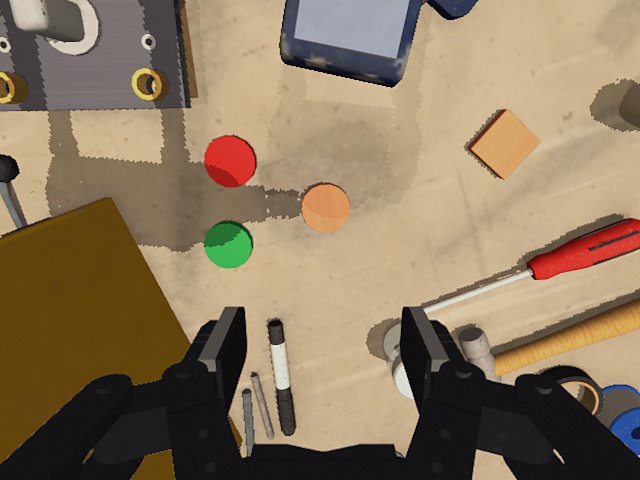

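The wrist view shows the copper blank at (325,208), with green at (228,245) and red at (230,161) well off to one side. The fingers are at (222,340) and (422,340), and the lathe is at lower left, clear of them.

Run:
```python
from h import *
s=load('w1.png');W=cloud(s);t=robot.state();T=rot(t['eef_rot'])
P=T.inv().apply((W.reshape(-1,3)-t['tcp_pos'])).reshape(W.shape)
m=(np.abs(P[...,2]-.01)<.035)&(np.abs(P[...,0])<.03)
for sd in(-1,1):
    q=P[m&(P[...,1]*sd>0)];print(sd,len(q),'zmax pct',np.percentile(q[:,2],[90,97,99.5]),'inner y',np.percentile(np.abs(q[:,1]),[1,5]),'x',np.percentile(q[:,0],[1,99]))
    e=q[q[:,2]>np.percentile(q[:,2],90)];print(e.mean(0))
print(go([.640,-.228,.08],168))
```

```text
-1 1896 zmax pct [-0.00522023 -0.00200177 -0.0002999 ] inner y [0.02826026 0.02840079] x [-0.00977455  0.01219074]
[ 0.00295383 -0.02928742 -0.0028933 ]
1 1873 zmax pct [-0.0051865  -0.00214179 -0.00020582] inner y [0.03092453 0.03103837] x [-0.00995742  0.01208557]
[ 0.00272297  0.03200118 -0.00295987]
(array([ -0.5,   2.7, 139.6]), array([ 0.0002, -0.0014, -0.1476]))
```

Run:
```python
from h import *
s=load('w1.png');W=cloud(s);t=robot.state();T=rot(t['eef_rot'])
for z in(-.01,0,.01,.02): print(z,[np.round(proj(s,T.apply([x,.03,z])+t['tcp_pos'])) for x in(-.011,.011)])
P=T.inv().apply((W.reshape(-1,3)-t['tcp_pos'])).reshape(W.shape)
for v in range(300,400,8): print(v,[(u,P[v,u].round(3).tolist(),round(float(s['depth'][v,u]),3)) for u in(215,230,240)])
```

```text
-0.01 [array([401., 368.]), array([404., 315.])]
0 [array([396., 353.]), array([399., 303.])]
0.01 [array([392., 340.]), array([395., 292.])]
0.02 [array([388., 327.]), array([391., 282.])]
300 [(215, [-0.095, -0.105, 0.22], 0.394), (230, [-0.094, -0.09, 0.218], 0.392), (240, [-0.095, -0.08, 0.219], 0.393)]
308 [(215, [-0.104, -0.106, 0.221], 0.397), (230, [0.011, -0.033, -0.005], 0.147), (240, [0.012, -0.029, -0.006], 0.146)]
316 [(215, [-0.113, -0.107, 0.22], 0.4), (230, [0.011, -0.032, -0.01], 0.142), (240, [0.011, -0.028, -0.01], 0.143)]
324 [(215, [0.007, -0.038, -0.01], 0.144), (230, [0.011, -0.03, -0.017], 0.136), (240, [0.008, -0.029, -0.01], 0.143)]
332 [(215, [0.012, -0.034, -0.022], 0.13), (230, [0.011, -0.029, -0.022], 0.131), (240, [0.005, -0.028, -0.011], 0.143)]
340 [(215, [0.012, -0.033, -0.028], 0.125), (230, [0.011, -0.029, -0.025], 0.128), (240, [0.002, -0.028, -0.012], 0.143)]
348 [(215, [0.011, -0.032, -0.031], 0.122), (230, [0.008, -0.029, -0.026], 0.128), (240, [-0.001, -0.029, -0.013], 0.143)]
356 [(215, [0.011, -0.031, -0.035], 0.118), (230, [0.005, -0.029, -0.027], 0.128), (240, [-0.004, -0.029, -0.013], 0.144)]
364 [(215, [0.01, -0.03, -0.037], 0.117), (230, [0.004, -0.028, -0.028], 0.127), (240, [-0.006, -0.029, -0.014], 0.144)]
372 [(215, [0.007, -0.03, -0.038], 0.117), (230, [0.0, -0.029, -0.028], 0.128), (240, [-0.009, -0.029, -0.015], 0.143)]
380 [(215, [0.007, -0.03, -0.04], 0.115), (230, [-0.002, -0.029, -0.029], 0.128), (240, [-0.188, -0.086, 0.22], 0.422)]
388 [(215, [0.004, -0.03, -0.04], 0.116), (230, [-0.004, -0.029, -0.03], 0.128), (240, [-0.198, -0.087, 0.22], 0.425)]
396 [(215, [0.013, -0.025, -0.055], 0.099), (230, [-0.007, -0.029, -0.03], 0.129), (240, [-0.207, -0.088, 0.219], 0.427)]
```

```bash
python3 -m pendant '[[[0,3,28,0,0,-0.05,0.3],[0,3,56,0,0,-0.1,0.3],[0,3,84,0,0,-0.148,0.3],[0,3,112,0,0,-0.148,0.3],[0,3,139,0,0,-0.148,0.3]]]';python3 -m pendant '[[[0,0,15,0,0,0,0.3],[0,0,30,0,0,0,0.3],[0,0,38,0,0,0,0.3],[0,0,38,0,0,0,0.3],[0,0,38,0,0,0,0.3]]]'
python3 - <<'E'
from h import *
t=st();s=snap('wrist','w2.png');W=cloud(s);T=rot(t['eef_rot'])
P=T.inv().apply((W.reshape(-1,3)-t['tcp_pos'])).reshape(W.shape)
for v in range(290,380,10): print(v,[(u,W[v,u].round(3).tolist(),P[v,u].round(3).tolist()) for u in(225,235,245)])
c=snap('scene','s2.png');u,v=map(int,proj(c,[.64,-.228,.02]));print(u,v)
a=cv2.resize(c['image'][v-50:v+50,u-65:u+65,::-1],None,fx=6,fy=6,interpolation=cv2.INTER_CUBIC)[:600]
b=cv2.resize(s['image'][:,:,::-1],(640,480))
cv2.imwrite('pics/v2.png',cv2.resize(np.hstack([cv2.resize(a,(624,480)),b]),None,fx=.63,fy=.63))
E
```

```text
time_s: 2.7
tcp_pos: [0.6404, -0.2279, 0.0809]
eef_rot: [0.001, 0.104, 0.995, -0.0]
wrist_force: [0.2, 0.6, -0.8]
grip_width: 0.0557
gripper_force: 0.0
time_s: 3.2
tcp_pos: [0.6406, -0.228, 0.044]
eef_rot: [0.001, 0.104, 0.995, -0.0]
wrist_force: [0.3, -0.9, -0.6]
grip_width: 0.0559
gripper_force: 0.0
t 3.2 tcp [ 0.6406 -0.228   0.044 ] yaw 168.08 tilt [ 0.0012 -0.0006] w 0.0559 gf 0.0 F [ 0.3 -0.9 -0.6] q [-0.44  0.57  1.52 -0.    1.05 -1.81]
290 [(225, [0.636, -0.276, -0.0], [-0.005, -0.048, 0.044]), (235, [0.637, -0.271, -0.001], [-0.005, -0.043, 0.045]), (245, [0.638, -0.266, -0.001], [-0.005, -0.038, 0.045])]
300 [(225, [0.641, -0.277, 0.0], [-0.01, -0.048, 0.044]), (235, [0.642, -0.272, -0.0], [-0.01, -0.043, 0.044]), (245, [0.643, -0.268, -0.001], [-0.011, -0.038, 0.045])]
310 [(225, [0.646, -0.279, -0.0], [-0.016, -0.049, 0.045]), (235, [0.623, -0.256, 0.052], [0.011, -0.031, -0.008]), (245, [0.625, -0.253, 0.051], [0.011, -0.027, -0.007])]
320 [(225, [0.623, -0.258, 0.058], [0.011, -0.033, -0.014]), (235, [0.624, -0.254, 0.059], [0.011, -0.029, -0.015]), (245, [0.626, -0.252
[... 207 characters left out ...]
]
340 [(225, [0.624, -0.255, 0.072], [0.011, -0.03, -0.028]), (235, [0.624, -0.252, 0.072], [0.011, -0.027, -0.028]), (245, [0.633, -0.253, 0.058], [0.003, -0.026, -0.014])]
350 [(225, [0.624, -0.253, 0.077], [0.011, -0.028, -0.033]), (235, [0.627, -0.252, 0.074], [0.009, -0.026, -0.03]), (245, [0.636, -0.254, 0.059], [-0.001, -0.027, -0.015])]
360 [(225, [0.626, -0.253, 0.08], [0.009, -0.028, -0.036]), (235, [0.631, -0.253, 0.073], [0.005, -0.027, -0.029]), (245, [0.639, -0.255, 0.06], [-0.004, -0.027, -0.016])]
370 [(225, [0.628, -0.254, 0.081], [0.007, -0.028, -0.037]), (235, [0.633, -0.253, 0.075], [0.002, -0.026, -0.031]), (245, [0.643, -0.256, 0.061], [-0.008, -0.027, -0.017])]
301 224
```

View pics/v2.png

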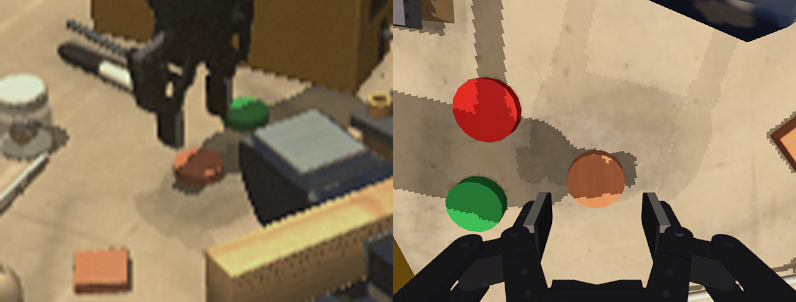

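The scene crop and wrist depth show the fingertips at about TCP height, roughly 45 mm above the worktop. That is not 25 mm ahead of the TCP, so I'll descend in small steps and check force and depth.

```bash
python3 -m pendant '[[[0,0,5,0,0,0,0.3],[0,0,10,0,0,0,0.3],[0,0,15,0,0,0,0.3],[0,0,15,0,0,0,0.3],[0,0,15,0,0,0,0.3]]]'
python3 - <<'E'
from h import *
t=st();s=snap('wrist','w3.png');W=cloud(s);T=rot(t['eef_rot'])
P=T.inv().apply((W.reshape(-1,3)-t['tcp_pos'])).reshape(W.shape)
for v in range(296,320,4): print(v,[(u,W[v,u].round(3).tolist(),P[v,u].round(3).tolist()) for u in(235,240,245)])
hsv=cv2.cvtColor(s['image'],cv2.COLOR_RGB2HSV);H,S,V=cv2.split(hsv)
m=((S>90)&(H>3)&(H<17)&(W[...,2]>.009)&(W[...,2]<.02)).astype(np.uint8);m[:,:250]=0;m[:,420:]=0
c=max(cv2.findContours(m,0,2)[0],key=cv2.contourArea);(u,v),r=cv2.minEnclosingCircle(c);print(u,v,r,ray(s,u,v,.012))
c=snap('scene','s3.png');u,v=map(int,proj(c,[.64,-.228,.02]))
cv2.imwrite('pics/v3.png',np.hstack([cv2.resize(c['image'][v-50:v+50,u-50:u+50,::-1],(400,400),interpolation=2),cv2.resize(s['image'][120:440,160:480,::-1],(400,400))]))
E
```

```text
time_s: 3.8
tcp_pos: [0.6399, -0.2277, 0.0279]
eef_rot: [-0.0, 0.104, 0.995, 0.0]
wrist_force: [-0.2, -1.0, -0.6]
grip_width: 0.0555
gripper_force: 0.0
t 3.8 tcp [ 0.6399 -0.2277  0.0279] yaw 168.09 tilt [-0.0006  0.0002] w 0.0555 gf 0.0 F [-0.2 -1.  -0.6] q [-0.44  0.59  1.54 -0.    1.02 -1.81]
296 [(235, [0.633, -0.266, -0.001], [-0.001, -0.039, 0.029]), (240, [0.633, -0.264, -0.001], [-0.001, -0.037, 0.029]), (245, [0.633, -0.262, -0.001], [-0.001, -0.035, 0.029])]
300 [(235, [0.635, -0.267, -0.001], [-0.003, -0.039, 0.029]), (240, [0.635, -0.264, -0.0], [-0.002, -0.037, 0.028]), (245, [0.635, -0.262, -0.001], [-0.003, -0.035, 0.029])]
304 [(235, [0.637, -0.267, -0.001], [-0.005, -0.04, 0.029]), (240, [0.637, -0.265, -0.001], [-0.005, -0.037, 0.029]), (245, [0.638, -0.263, -0.001], [-0.005, -0.035, 0.029])]
308 [(235, [0.623, -0.256, 0.034], [0.011, -0.031, -0.006]), (240, [0.623, -0.254, 0.034], [0.011, -0.029, -0.007]), (245, [0.623, -0.252, 0.034], [0.011, -0.027, -0.006])]
312 [(235, [0.623, -0.255, 0.037], [0.011, -0.031, -0.009]), (240, [0.623, -0.253, 0.037], [0.011, -0.029, -0.009]), (245, [0.623, -0.252, 0.038], [0.011, -0.027, -0.01])]
316 [(235, [0.623, -0.255, 0.039], [0.011, -0.03, -0.011]), (240, [0.623, -0.253, 0.04], [0.011, -0.028, -0.012]), (245, [0.624, -0.251, 0.04], [0.011, -0.026, -0.012])]
321.35748291015625 304.2007141113281 50.69041061401367 [ 0.63851162 -0.22694975  0.012     ]
```

View pics/v3.png

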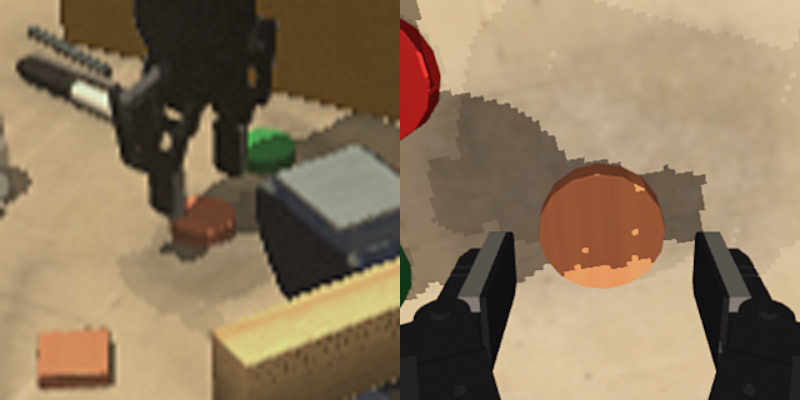

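Both views confirm the tips are around 32 mm up and straddle the blank, so I'll go on down by the measured amount.

```bash
python3 -m pendant '[[[0,-0.5,5,0,0,0,0.3],[0,-0.5,10,0,0,0,0.3],[0,-0.5,15,0,0,0,0.3],[0,-0.5,18,0,0,0,0.3],[0,-0.5,18,0,0,0,0.3]]]'
python3 - <<'E'
from h import *
t=st();s=snap('wrist','w4.png');W=cloud(s);T=rot(t['eef_rot'])
P=T.inv().apply((W.reshape(-1,3)-t['tcp_pos'])).reshape(W.shape)
for v in range(302,314,2): print(v,[(u,W[v,u].round(4).tolist(),P[v,u].round(3).tolist()) for u in(235,240,245)])
E
```

```text
time_s: 4.4
tcp_pos: [0.6395, -0.228, 0.0094]
eef_rot: [-0.001, 0.104, 0.995, 0.0]
wrist_force: [-0.2, -0.6, -0.2]
grip_width: 0.0554
gripper_force: 0.0
t 4.4 tcp [ 0.6395 -0.228   0.0094] yaw 168.09 tilt [-0.0014  0.0006] w 0.0554 gf 0.0 F [-0.2 -0.6 -0.2] q [-0.44  0.61  1.55 -0.    0.98 -1.81]
302 [(235, [0.6273, -0.2612, -0.0015], [0.005, -0.035, 0.011]), (240, [0.6275, -0.2591, -0.001], [0.005, -0.033, 0.01]), (245, [0.6276, -0.2568, -0.0001], [0.006, -0.031, 0.01])]
304 [(235, [0.6276, -0.261, -0.0001], [0.005, -0.035, 0.009]), (240, [0.6281, -0.2591, -0.0003], [0.005, -0.033, 0.01]), (245, [0.6287, -0.2572, -0.0008], [0.004, -0.031, 0.01])]
306 [(235, [0.6224, -0.2566, 0.0136], [0.011, -0.031, -0.004]), (240, [0.6226, -0.2547, 0.0138], [0.011, -0.03, -0.004]), (245, [0.6233, -0.2531, 0.0132], [0.011, -0.028, -0.004])]
308 [(235, [0.622, -0.2559, 0.0162], [0.011, -0.031, -0.007]), (240, [0.6225, -0.2542, 0.0159], [0.011, -0.029, -0.006]), (245, [0.6229, -0.2524, 0.0159], [0.011, -0.027, -0.006])]
310 [(235, [0.6223, -0.2558, 0.0172], [0.011, -0.031, -0.008]), (240, [0.6227, -0.254, 0.0171], [0.011, -0.029, -0.008]), (245, [0.6229, -0.2521, 0.0176], [0.011, -0.027, -0.008])]
312 [(235, [0.6225, -0.2556, 0.0184], [0.011, -0.03, -0.009]), (240, [0.6234, -0.2542, 0.0173], [0.01, -0.029, -0.008]), (245, [0.6235, -0.2522, 0.018], [0.011, -0.027, -0.009])]
```

```bash
python3 -m pendant '[[[0,0,3.5,0,0,0,0.3],[0,0,3.5,0,0,0,0.2],[0,0,3.5,0,0,0,0.1],[0,0,3.5,0,0,0,-0.3],[0,0,3.5,0,0,0,-0.3]]]' 60;python3 -m pendant '[[[0,0,0,0,0,0,-0.3],[0,0,0,0,0,0,-0.3],[0,0,0,0,0,0,-0.3],[0,0,0,0,0,0,-0.3],[0,0,0,0,0,0,-0.3]]]'
python3 - <<'E'
from h import *
t=st();s=snap('wrist','w5.png');W=cloud(s);T=rot(t['eef_rot'])
P=T.inv().apply((W.reshape(-1,3)-t['tcp_pos'])).reshape(W.shape)
for v in range(298,314,3): print(v,[(u,W[v,u].round(4).tolist(),P[v,u].round(3).tolist()) for u in(245,253,258,263)])
E
```

```text
time_s: 4.95
tcp_pos: [0.6402, -0.2284, 0.0075]
eef_rot: [0.0, 0.104, 0.995, -0.0]
wrist_force: [-0.6, 0.9, 3.1]
grip_width: 0.0406
gripper_force: 60.5
time_s: 5.45
tcp_pos: [0.6402, -0.2284, 0.0074]
eef_rot: [0.0, 0.104, 0.995, -0.0]
wrist_force: [-0.5, 0.3, 5.1]
grip_width: 0.0408
gripper_force: 60.7
t 5.45 tcp [ 0.6402 -0.2284  0.0074] yaw 168.1 tilt [ 0.0007 -0.0005] w 0.0408 gf 60.7 F [-0.5  0.3  5.1] q [-0.44  0.61  1.55 -0.    0.98 -1.81]
298 [(245, [0.6257, -0.2561, -0.0], [0.009, -0.03, 0.007]), (253, [0.6265, -0.253, -0.0004], [0.008, -0.027, 0.008]), (258, [0.6271, -0.2512, -0.0008], [0.008, -0.025, 0.008]), (263, [0.6276, -0.2493, -0.001], [0.008, -0.023, 0.008])]
301 [(245, [0.6273, -0.2567, -0.0008], [0.007, -0.03, 0.008]), (253, [0.6285, -0.2538, -0.0019], [0.006, -0.027, 0.009]), (258, [0.628, -0.2513, -0.0], [0.007, -0.025, 0.007]), (263, [0.6285, -0.2494, -0.0001], [0.007, -0.023, 0.008])]
304 [(245, [0.6285, -0.257, -0.0007], [0.006, -0.03, 0.008]), (253, [0.6245, -0.2507, 0.0098], [0.011, -0.025, -0.002]), (258, [0.6249, -0.2489, 0.0098], [0.011, -0.023, -0.002]), (263, [0.6253, -0.2471, 0.0096], [0.011, -0.021, -0.002])]
307 [(245, [0.6299, -0.2574, -0.0008], [0.004, -0.031, 0.008]), (253, [0.6244, -0.2502, 0.0126], [0.011, -0.025, -0.005]), (258, [0.6249, -0.2485, 0.0123], [0.011, -0.023, -0.005]), (263, [0.6251, -0.2466, 0.0128], [0.011, -0.021, -0.005])]
310 [(245, [0.6313, -0.2578, -0.0009], [0.003, -0.031, 0.008]), (253, [0.6244, -0.2498, 0.0151], [0.011, -0.024, -0.008]), (258, [0.6248, -0.248, 0.0151], [0.011, -0.022, -0.008]), (263, [0.6253, -0.2463, 0.0149], [0.011, -0.021, -0.007])]
313 [(245, [0.6319, -0.2577, 0.0005], [0.002, -0.03, 0.007]), (253, [0.625, -0.2498, 0.0163], [0.01, -0.024, -0.009]), (258, [0.6249, -0.2477, 0.0173], [0.011, -0.022, -0.01]), (263, [0.625, -0.2458, 0.0179], [0.011, -0.02, -0.01])]
```

```bash
python3 -m pendant '[[[0,0,-4,0,0,0,-0.3],[0,0,-10,0,0,0,-0.3],[0,0,-20,0,0,0,-0.3],[0,0,-30,0,0,0,-0.3],[0,0,-40,0,0,0,-0.3]]]' 60;python3 -m pendant '[[[0,0,-30,0,0,0,-0.3],[0,0,-70,0,0,0,-0.3],[0,0,-110,0,0,0,-0.3],[0,0,-150,0,0,0,-0.3],[0,0,-190,0,0,0,-0.3]]]';python3 - <<'E'
from h import *
t=st();s=snap('wrist','w6.png');W=cloud(s);T=rot(t['eef_rot'])
P=T.inv().apply((W.reshape(-1,3)-t['tcp_pos'])).reshape(W.shape)
hsv=cv2.cvtColor(s['image'],cv2.COLOR_RGB2HSV);H,S,V=cv2.split(hsv)
m=((S>90)&(H>3)&(H<17)&(P[...,2]<.03)).astype(np.uint8)
c=max(cv2.findContours(m,0,2)[0],key=cv2.contourArea);p=P[m>0];print(len(p),'P ranges',np.percentile(p,[1,50,99],axis=0).round(4))
(u,v),(a,b),an=cv2.fitEllipse(c);print(u,v,a,b,'center tool',T.inv().apply(ray(s,u,v,np.nanmedian(W[...,2][m>0]))-t['tcp_pos']))
# plane of the top face
q=p[(p[:,0]<.008)];A=np.c_[q[:,:2],np.ones(len(q))];print('plane',np.linalg.lstsq(A,q[:,2],rcond=None)[0])
print(go([.4724,.2095,.25],168))
E
```

```text
time_s: 6.0
tcp_pos: [0.6402, -0.2283, 0.0478]
eef_rot: [0.0, 0.104, 0.995, -0.0]
wrist_force: [0.6, 0.3, -1.9]
grip_width: 0.041
gripper_force: 60.7
time_s: 6.5
tcp_pos: [0.6397, -0.228, 0.2395]
eef_rot: [0.001, 0.104, 0.995, -0.0]
wrist_force: [0.8, 0.4, -1.5]
grip_width: 0.0405
gripper_force: 60.9
t 6.5 tcp [ 0.6397 -0.228   0.2395] yaw 168.09 tilt [ 0.001  -0.0004] w 0.0405 gf 60.9 F [ 0.8  0.4 -1.5] q [-0.44  0.43  1.25  0.    1.45 -1.81]
10174 P ranges [[-0.0194 -0.044  -0.0554]
 [ 0.0039  0.0011 -0.004 ]
 [ 0.0219  0.0215  0.0055]]
323.1400451660156 323.416259765625 111.51216888427734 112.47921752929688 center tool [ 0.0034933   0.00114502 -0.00395346]
plane [-0.02939565  0.07465125 -0.0046961 ]
(array([257.3, 394.4,  -7.3]), array([-0.0035,  0.0144,  0.0017]))
```

View pics/w6.png

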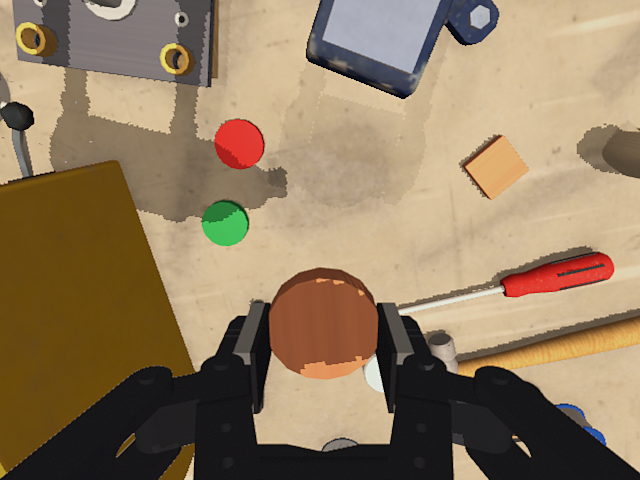

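The wrist view shows the blank held flat between both pads, centred near (323,323). The worktop and lathe are clear of it. Next I carry it over the lower die.

```bash
python3 -m pendant '[[[24,37,-10,0,0,0,-0.3],[50,76,-20,0,0,0,-0.3],[76,116,-20,0,0,0,-0.3],[102,156,-20,0,0,0,-0.3],[128,196,-20,0,0,0,-0.3]]]' 60;python3 -m pendant '[[[26,40,0,0,0,0,-0.3],[52,80,0,0,0,0,-0.3],[78,120,0,0,0,0,-0.3],[104,160,0,0,0,0,-0.3],[129,198,10,0,0,0,-0.3]]]';python3 -m pendant '[[[0,0,0,0,0,0,-0.3],[0,0,0,0,0,0,-0.3],[0,0,0,0,0,0,-0.3],[0,0,0,0,0,0,-0.3],[0,0,0,0,0,0,-0.3]]]';python3 - <<'E'
from h import *
t=st();s=snap('wrist','w7.png')
E
```

```text
time_s: 7.05
tcp_pos: [0.5541, -0.0084, 0.2576]
eef_rot: [0.001, 0.104, 0.995, 0.0]
wrist_force: [0.6, 0.7, -1.5]
grip_width: 0.0409
gripper_force: 61.0
time_s: 7.55
tcp_pos: [0.4696, 0.2124, 0.2487]
eef_rot: [0.002, 0.104, 0.995, 0.001]
wrist_force: [0.1, 1.1, -1.3]
grip_width: 0.0408
gripper_force: 61.0
time_s: 8.05
tcp_pos: [0.4705, 0.2092, 0.247]
eef_rot: [0.0, 0.105, 0.994, -0.0]
wrist_force: [0.5, 0.1, -0.6]
grip_width: 0.0411
gripper_force: 61.1
t 8.05 tcp [0.4705 0.2092 0.247 ] yaw 167.97 tilt [ 0.0005 -0.0002] w 0.0411 gf 61.1 F [ 0.5  0.1 -0.6] q [ 0.28  0.18  1.61 -0.    1.35 -1.08]
```

View pics/w7.png

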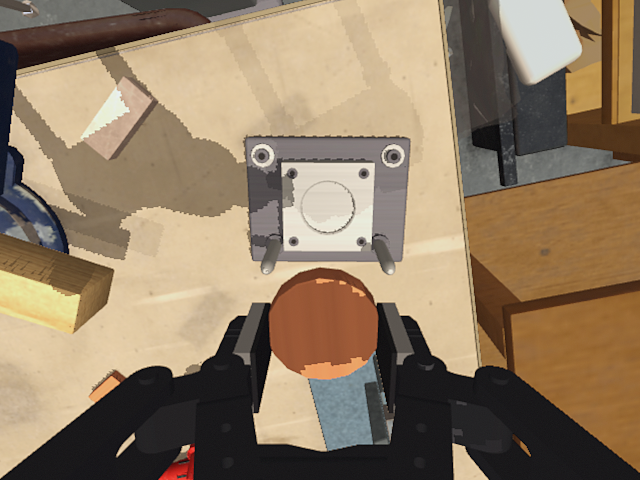

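The wrist view shows the nest ring at about (328,207), post tips at (268,269) and (390,269), and the blank still square in the jaws at (323,323).

Run:
```python
from h import *
s=load('w7.png');t=robot.state();T=rot(t['eef_rot']);W=cloud(s)
g=cv2.cvtColor(s['image'],cv2.COLOR_RGB2GRAY)
# bright block top
Z=W[...,2];m=np.zeros(g.shape,np.uint8);m[150:265,270:385]=((Z>.03)&(Z<.042)&(g>110))[150:265,270:385]
m=cv2.morphologyEx(m,cv2.MORPH_CLOSE,np.ones((9,9)))
c=max(cv2.findContours(m,0,2)[0],key=cv2.contourArea)
r=cv2.minAreaRect(c);bp=np.array([ray(s,*p,.037) for p in cv2.boxPoints(r)]);print('block px',r,'world',bp[:,:2].round(4).tolist(),'ctr',bp.mean(0).round(4),'sides',np.linalg.norm(bp[0]-bp[1]).round(4),np.linalg.norm(bp[1]-bp[2]).round(4))
for i in range(2): 
    d=bp[i]-bp[i+1]; print('ang',np.degrees(np.arctan2(d[1],d[0])).round(2))
# nest ring
roi=g[170:245,290:368]
e=cv2.HoughCircles(cv2.GaussianBlur(cv2.resize(roi,None,fx=4,fy=4,interpolation=2),(5,5),0),cv2.HOUGH_GRADIENT,1,200,param1=60,param2=15,minRadius=85,maxRadius=125)
x,y,rr=e[0,0];u,v=290+(x+.5)/4-.5,170+(y+.5)/4-.5;print('nest',u,v,rr/4,ray(s,u,v,.037).round(4),'diam',rr/2/s['intrinsics'][0,0]*np.nanmedian(s['depth'][200:215,320:336]))
# posts
for a,b in((255,285),(375,402)):
    z=Z[255:280,a:b];k=np.unravel_index(np.nanargmax(z),z.shape);q=(z>.08);vv,uu=np.nonzero(q);print('post',uu.mean()+a,vv.mean()+255,q.sum(),W[255:280,a:b][q].mean(0).round(4),np.nanmax(z))
# held blank top-face
P=T.inv().apply((W.reshape(-1,3)-t['tcp_pos'])).reshape(W.shape)
H,S,V=cv2.split(cv2.cvtColor(s['image'],cv2.COLOR_RGB2HSV))
k=(S>90)&(H>3)&(H<17)&(P[...,2]<-.0015)&(np.abs(P[...,0])<.03)&(np.abs(P[...,1])<.025)&(P[...,2]>-.007)
pp=P[k];(cx,cy),cr=cv2.minEnclosingCircle(pp[:,:2].astype(np.float32));print('blank tool',cx,cy,cr,np.median(pp[:,2]), np.percentile(pp[:,:2],[.5,99.5],axis=0))
```

```text
block px ((326.5, 207.0), (90.0, 95.0), 90.0) world [[0.4248, 0.1815], [0.4419, 0.2612], [0.5225, 0.2472], [0.5042, 0.1617]] ctr [0.4733 0.2129 0.037 ] sides 0.0815 0.0818
ang -102.06
ang 170.19
nest 327.0 206.5 24.95 [0.4716 0.2137 0.037 ] diam 0.04499569976975911
post 266.44166666666666 267.60833333333335 120 [0.4999 0.1575 0.0845] 0.08898903799426508
post 389.1904761904762 268.05555555555554 126 [0.521  0.2541 0.0844] 0.08880765654495663
blank tool 5.3619578466168605e-06 0.001511736772954464 0.022675514221191406 -0.004049629916829664 [[-0.02010511 -0.01918095]
 [ 0.02175565  0.02121659]]
```

Run:
```python
from h import *
s=load('top0.png');g=cv2.cvtColor(s['image'],cv2.COLOR_RGB2GRAY)
a,b=250,172;roi=cv2.GaussianBlur(cv2.resize(g[a:a+48,b:b+50],None,fx=8,fy=8,interpolation=2),(7,7),0)
e=cv2.HoughCircles(roi,cv2.HOUGH_GRADIENT,1,400,param1=60,param2=12,minRadius=75,maxRadius=100)
x,y,r=e[0,0];u,v=b+(x+.5)/8-.5,a+(y+.5)/8-.5;print('nest top',u,v,r/8*2/475*1.105,ray(s,u,v,.037))
print(go([.4722,.2122,.10],168)); st()
```

```text
nest top 197.125 273.375 0.05170237 [0.47276102 0.21115573 0.037     ]
(array([ -1.1,   3.1, 146.9]), array([-0.    ,  0.0004, -0.0003]))
t 8.1 tcp [0.4704 0.2094 0.2469] yaw 167.99 tilt [ 0.0004 -0.0001] w 0.041 gf 61.1 F [-0.1  0.8 -2.7] q [ 0.28  0.18  1.61 -0.    1.35 -1.08]
```

```bash
python3 -m pendant '[[[-1,3,30,0,0,0,-0.3],[-1,3,70,0,0,0,-0.3],[-1,3,110,0,0,0,-0.3],[-1,3,150,0,0,0,-0.3],[-1,3,185,0,0,0,-0.3]]]' 60;python3 -m pendant '[[[0,0,5,0,0,0,-0.3],[0,0,5,0,0,0,-0.3],[0,0,5,0,0,0,-0.3],[0,0,5,0,0,0,-0.3],[0,0,5,0,0,0,-0.3]]]';python3 - <<'E'
from h import *
t=st();s=snap('wrist','w8.png');W=cloud(s);T=rot(t['eef_rot'])
P=T.inv().apply((W.reshape(-1,3)-t['tcp_pos'])).reshape(W.shape)
H,S,V=cv2.split(cv2.cvtColor(s['image'],cv2.COLOR_RGB2HSV))
k=(S>90)&(H>3)&(H<17)&(P[...,2]<0)&(np.abs(P[...,0])<.03)&(np.abs(P[...,1])<.025)
print('blank',P[k].mean(0),np.median(W[k],0))
print(go([.4723,.2121,.045],168))
E
```

```text
time_s: 8.6
tcp_pos: [0.4714, 0.2123, 0.0601]
eef_rot: [-0.0, 0.104, 0.995, -0.0]
wrist_force: [-0.6, 0.8, -1.4]
grip_width: 0.0409
gripper_force: 61.1
time_s: 9.1
tcp_pos: [0.4726, 0.2134, 0.0584]
eef_rot: [0.002, 0.104, 0.995, 0.001]
wrist_force: [-0.5, -0.0, -1.8]
grip_width: 0.0406
gripper_force: 61.2
t 9.1 tcp [0.4726 0.2134 0.0584] yaw 168.09 tilt [0.0033 0.0009] w 0.0406 gf 61.2 F [-0.5 -0.  -1.8] q [ 0.29  0.36  1.88 -0.    0.9  -1.07]
blank [ 0.00201845  0.00115986 -0.00408143] [0.4704929  0.21499178 0.06239038]
(array([-0.2, -1.2, 13.2]), array([0.0013, 0.0025, 0.0017]))
```

View pics/w8.png

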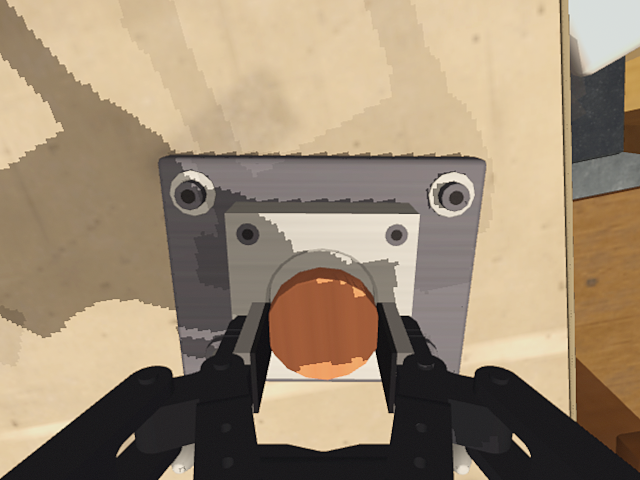

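The wrist view shows the blank column-centred at 323 over the nest ring, whose centre column is about 322. Clear margins all round, so I go straight down gently.

```bash
python3 -m pendant '[[[0,0,3,0,0,0,-0.3],[0,0,6,0,0,0,-0.3],[0,0,9,0,0,0,-0.3],[0,0,11,0,0,0,-0.3],[0,0,11,0,0,0,-0.3]]]' 60;python3 -m pendant '[[[0,0,1,0,0,0,-0.3],[0,0,2,0,0,0,-0.3],[0,0,3,0,0,0,-0.3],[0,0,4,0,0,0,-0.3],[0,0,4,0,0,0,-0.3]]]';python3 -c "
from h import *
st()"
```

```text
time_s: 9.65
tcp_pos: [0.471, 0.213, 0.0452]
eef_rot: [-0.0, 0.104, 0.995, -0.0]
wrist_force: [0.7, -0.5, -2.0]
grip_width: 0.041
gripper_force: 61.2
time_s: 10.15
tcp_pos: [0.4715, 0.2131, 0.0417]
eef_rot: [0.0, 0.104, 0.995, -0.0]
wrist_force: [0.2, 0.7, -1.6]
grip_width: 0.0412
gripper_force: 61.2
t 10.15 tcp [0.4715 0.2131 0.0417] yaw 168.09 tilt [ 0.0001 -0.0001] w 0.0412 gf 61.2 F [ 0.2  0.7 -1.6] q [ 0.29  0.38  1.9  -0.    0.86 -1.07]
```

```bash
python3 -m pendant '[[[0,0,0.7,0,0,0,-0.3],[0,0,1.5,0,0,0,-0.3],[0,0,2,0,0,0,-0.3],[0,0,2,0,0,0,-0.3],[0,0,2,0,0,0,-0.3]]]' 60;python3 -c "
from h import *
st()"; python3 -m pendant '[[[0,0,0,0,0,0,0.05],[0,0,0,0,0,0,0.1],[0,0,0,0,0,0,0.2],[0,0,0,0,0,0,0.3],[0,0,0,0,0,0,0.3]]]';python3 -m pendant '[[[0,0,-10,0,0,0,0.3],[0,0,-30,0,0,0,0.3],[0,0,-70,0,0,0,0.3],[0,0,-120,0,0,0,0.3],[0,0,-170,0,0,0,0.3]]]';python3 - <<'E'
from h import *
t=st();s=snap('wrist','w9.png');W=cloud(s);Z=W[...,2]
H,S,V=cv2.split(cv2.cvtColor(s['image'],cv2.COLOR_RGB2HSV))
k=((S>90)&(H>3)&(H<17)&(Z>.038)&(Z<.06)&(np.abs(W[...,0]-.472)<.04)&(np.abs(W[...,1]-.212)<.04)).astype(np.uint8)
c=max(cv2.findContours(k,0,2)[0],key=cv2.contourArea);(u,v),r=cv2.minEnclosingCircle(c);print(u,v,r,ray(s,u,v,.044),'z',np.percentile(Z[k>0],[5,50,95]))
q=W[k>0];A=np.c_[q[:,:2]-q[:,:2].mean(0),np.ones(len(q))];print('plane slope',np.linalg.lstsq(A,q[:,2],rcond=None)[0])
g=cv2.cvtColor(s['image'],cv2.COLOR_RGB2GRAY)
for n,a,b in(('L',240,330),('R',330,440)):
    m=(Z[:,a:b]>.083)&(Z[:,a:b]<.095)&(np.abs(W[:,a:b,0]-.51)<.04);vv,uu=np.nonzero(m);print(n,m.sum(),uu.mean()+a if m.any() else 0,vv.mean(),W[:,a:b][m].mean(0))
x,y=int(u),int(v);cv2.imwrite('pics/v9.png',cv2.resize(s['image'][y-75:y+75,x-100:x+100,::-1],None,fx=3,fy=3,interpolation=2))
E
```

```text
time_s: 10.65
tcp_pos: [0.4714, 0.2131, 0.0398]
eef_rot: [0.0, 0.104, 0.995, -0.0]
wrist_force: [0.0, -0.2, -1.6]
grip_width: 0.0409
gripper_force: 61.2
t 10.65 tcp [0.4714 0.2131 0.0398] yaw 168.1 tilt [ 0.     -0.0001] w 0.0409 gf 61.2 F [ 0.  -0.2 -1.6] q [ 0.29  0.38  1.9  -0.    0.86 -1.07]
time_s: 11.15
tcp_pos: [0.4714, 0.2131, 0.0398]
eef_rot: [0.0, 0.104, 0.995, -0.0]
wrist_force: [1.0, -0.6, 0.2]
grip_width: 0.0552
gripper_force: 0.0
time_s: 11.65
tcp_pos: [0.4709, 0.2129, 0.212]
eef_rot: [-0.0, 0.104, 0.995, -0.0]
wrist_force: [0.8, 1.1, 0.3]
grip_width: 0.0556
gripper_force: 0.0
t 11.65 tcp [0.4709 0.2129 0.212 ] yaw 168.1 tilt [-0.0002 -0.0001] w 0.0556 gf 0.0 F [0.8 1.1 0.3] q [ 0.29  0.2   1.66 -0.    1.27 -1.07]
323.9132080078125 217.1012420654297 27.6590633392334 [0.47025322 0.21483211 0.044     ] z [0.0421859  0.04339269 0.04454303]
plane slope [0.01141019 0.00112083 0.04335282]
L 106 254.39622641509433 287.1698113207547 [0.50034061 0.15726812 0.08567302]
R 114 392.1228070175439 287.87719298245617 [0.52144096 0.25419198 0.0855791 ]
```

View pics/v9.png

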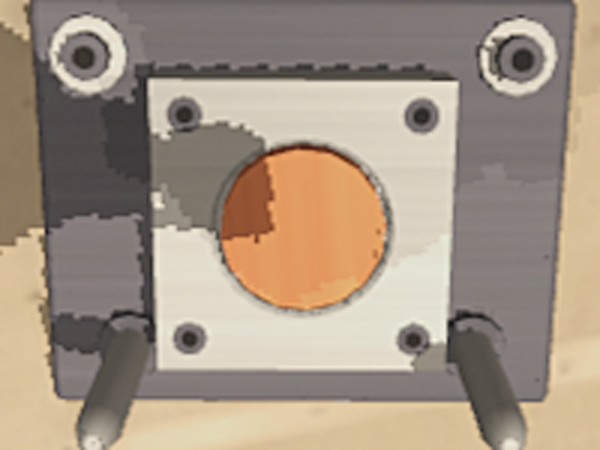

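The crop shows the blank seated concentric in the nest, centred at about (303,228) in the crop, with its top flat at z≈0.0435 (expected 0.044). It is released and home. Now to the upper die.

Run:
```python
from h import *
s=load('w9.png');W=cloud(s);Z=W[...,2]
for a,b in((230,330),(330,440)):
  for th in(.084,.086,.0872):
    m=(Z[:,a:b]>th)&(Z[:,a:b]<.095)&(np.abs(W[:,a:b,0]-.51)<.04);print(th,m.sum(),W[:,a:b][m].mean(0).round(4))
print(go([.451,-.341,.26],160.4));print(go([.451,-.341,.26],160.4)[0]/12)
```

```text
0.084 92 [0.5005 0.1573 0.086 ]
0.086 43 [0.5008 0.157  0.0871]
0.0872 17 [0.501  0.1571 0.0878]
0.084 91 [0.5215 0.2543 0.0861]
0.086 46 [0.5218 0.2541 0.0872]
0.0872 20 [0.5221 0.2544 0.0879]
(array([ -90.8, -548.4,  -42. ]), array([0.0089, 0.0142, 0.1345]))
[ -7.56666667 -45.7         -3.5       ]
```

```bash
python3 -m pendant '[[[-5,-35,-30,0,0,0,0.3],[-13,-82,-48,0,0,0.03,0.3],[-21,-130,-48,0,0,0.06,0.3],[-29,-178,-48,0,0,0.09,0.3],[-38,-226,-48,0,0,0.134,0.3]]]' ;python3 -c "
from h import *
st();print(go([.451,-.341,.26],160.4))"
```

```text
time_s: 12.2
tcp_pos: [0.4615, -0.0175, 0.2587]
eef_rot: [0.001, 0.171, 0.985, -0.0]
wrist_force: [0.3, -0.4, -0.2]
grip_width: 0.0558
gripper_force: 0.0
t 12.2 tcp [ 0.4615 -0.0175  0.2587] yaw 160.36 tilt [ 0.002  -0.0004] w 0.0558 gf 0.0 F [ 0.3 -0.4 -0.2] q [-0.19  0.09  1.69 -0.    1.36 -1.42]
(array([ -98.9, -308.2,   -1.1]), array([ 0.0003,  0.002 , -0.0007]))
```

```bash
python3 -m pendant '[[[-15,-45,0,0,0,0,0.3],[-29,-92,0,0,0,0,0.3],[-44,-139,0,0,0,0,0.3],[-60,-186,0,0,0,0,0.3],[-75,-233,0,0,0,0,0.3]]]' ;python3 -m pendant '[[[-12,-38,0,0,0,0,0.3],[-24,-75,0,0,0,0,0.3],[-24,-75,0,0,0,0,0.3],[-24,-75,0,0,0,0,0.3],[-24,-75,0,0,0,0,0.3]]]'
cat >> h.py <<'E'
def upper(s,T,p,zs,f=True):
    """collar tops, shank top seen near pose, returned in world & tool; zs = shoe-underside z estimate"""
    W=cloud(s);Z=W[...,2];H,S,V=cv2.split(cv2.cvtColor(s['image'],cv2.COLOR_RGB2HSV))
    P=T.inv().apply((W.reshape(-1,3)-p)).reshape(W.shape)
    out=[]
    y=((S>110)&(H>18)&(H<33)&(Z>zs+.018)&(Z<zs+.034)&(np.abs(P[...,0])<.09)&(np.abs(P[...,1])<.09)).astype(np.uint8)
    for c in cv2.findContours(cv2.morphologyEx(y,cv2.MORPH_CLOSE,np.ones((7,7))),0,2)[0]:
        if cv2.contourArea(c)>60:
            (u,v),r=cv2.minEnclosingCircle(c);e=cv2.fitEllipse(c) if len(c)>5 else None;w=ray(s,u,v,zs+.026);out.append(w);print('collar',round(u,1),round(v,1),round(r,1),e and np.round(e[0],1),w.round(4),'zmed',np.nanpercentile(Z[y>0],[50,95]).round(4))
    k=(Z>zs+.054)&(Z<zs+.064)&(np.abs(P[...,0])<.04)&(np.abs(P[...,1])<.03)
    if k.sum()>20: print('shanktop',k.sum(),W[k].mean(0).round(4),'tool',P[k].mean(0).round(4))
    k=(Z>zs+.007)&(Z<zs+.017)&(np.abs(P[...,0])<.09)&(np.abs(P[...,1])<.09)&(S<70)
    q=W[k];A=np.c_[q[:,:2]-p[:2],np.ones(len(q))];a=np.linalg.lstsq(A,q[:,2],rcond=None)[0];print('shoe top plane',k.sum(),a.round(4))
    return out
E
python3 - <<'E'
from h import *
t=st();s=snap('wrist','w10.png');T=rot(t['eef_rot']);o=upper(s,T,t['tcp_pos'],.042)
o=sorted(o,key=lambda a:a[1])
if len(o)==2:
    d=o[1]-o[0];yw=-np.degrees(np.arctan2(d[0],d[1]));m=(o[0]+o[1])/2;print('sep',np.linalg.norm(d),'yaw',yw,'ctr',m[:2]-.04*np.array([np.cos(np.radians(yw)),np.sin(np.radians(yw))]))
E
```

```text
time_s: 12.7
tcp_pos: [0.4541, -0.2626, 0.2585]
eef_rot: [0.001, 0.17, 0.985, -0.0]
wrist_force: [0.5, 0.0, -0.4]
grip_width: 0.0556
gripper_force: 0.0
time_s: 13.2
tcp_pos: [0.4518, -0.3382, 0.258]
eef_rot: [-0.0, 0.17, 0.985, 0.0]
wrist_force: [0.1, 1.5, 0.7]
grip_width: 0.0555
gripper_force: 0.0
t 13.2 tcp [ 0.4518 -0.3382  0.258 ] yaw 160.44 tilt [-0.      0.0007] w 0.0555 gf 0.0 F [0.1 1.5 0.7] q [-0.77  0.25  1.49  0.    1.41 -2.  ]
collar 376.3 255.5 11.6 [376.1 255.4] [ 0.5044 -0.3064  0.068 ] zmed [0.0673 0.0685]
collar 262.0 255.2 11.5 [261.8 255.6] [ 0.4708 -0.4     0.068 ] zmed [0.0673 0.0685]
shanktop 647 [ 0.4499 -0.3399  0.0987] tool [ 0.0012 -0.0023  0.1593]
shoe top plane 17796 [0.0001 0.0007 0.0536]
sep 0.09939724740511563 yaw -19.751949503121047 ctr [ 0.44994049 -0.33967316]
```

```bash
python3 -c "
from h import *
print(go([.4502,-.341,.105],160.3))"; python3 -m pendant '[[[1,-3,30,0,0,0,0.3],[1,-3,60,0,0,0,0.3],[1,-3,90,0,0,0,0.3],[1,-3,120,0,0,0,0.3],[1,-3,145,0,0,0,0.3]]]';python3 -m pendant '[[[0,0,5,0,0,0,0.3],[0,0,5,0,0,0,0.3],[0,0,5,0,0,0,0.3],[0,0,5,0,0,0,0.3],[0,0,5,0,0,0,0.3]]]';python3 - <<'E'
from h import *
t=st();s=snap('wrist','w11.png');T=rot(t['eef_rot']);o=upper(s,T,t['tcp_pos'],.042)
print(go([.4502,-.341,.066],160.3))
E
```

```text
(array([  0.7,  -3.5, 153.1]), array([0.0004, 0.    , 0.0031]))
time_s: 13.75
tcp_pos: [0.45, -0.3399, 0.1118]
eef_rot: [-0.0, 0.169, 0.986, 0.0]
wrist_force: [0.2, 0.9, -1.4]
grip_width: 0.0559
gripper_force: 0.0
time_s: 14.25
tcp_pos: [0.4507, -0.3423, 0.1092]
eef_rot: [0.001, 0.17, 0.985, -0.001]
wrist_force: [-0.7, -0.5, 0.7]
grip_width: 0.0553
gripper_force: 0.0
t 14.25 tcp [ 0.4507 -0.3423  0.1092] yaw 160.42 tilt [ 0.0019 -0.0019] w 0.0553 gf 0.0 F [-0.7 -0.5  0.7] q [-0.77  0.36  1.72 -0.    1.06 -2.  ]
shanktop 2084 [ 0.4492 -0.3397  0.0987] tool [0.0023 0.0019 0.0104]
shoe top plane 44800 [ 0.0024 -0.0006  0.0536]
(array([ 0.8,  1.1, 42.9]), array([-0.0009,  0.002 ,  0.0021]))
```

```bash
python3 -m pendant '[[[0.5,0.3,10,0,0,0,0.3],[0.5,0.3,20,0,0,0,0.3],[0.5,0.3,30,0,0,0,0.3],[0.5,0.3,40,0,0,0,0.3],[0.5,0.3,40,0,0,0,0.3]]]';python3 -c "
from h import *
st()";python3 -m pendant '[[[0,0,0,0,0,0,0.1],[0,0,0,0,0,0,-0.2],[0,0,0,0,0,0,-0.4],[0,0,0,0,0,0,-0.5],[0,0,0,0,0,0,-0.9]]]' 100;python3 -m pendant '[[[0,0,0,0,0,0,-0.9],[0,0,0,0,0,0,-0.9],[0,0,0,0,0,0,-0.9],[0,0,0,0,0,0,-0.9],[0,0,0,0,0,0,-0.9]]]' 100;python3 - <<'E'
from h import *
t=st();s=snap('wrist','w12.png');T=rot(t['eef_rot']);o=upper(s,T,t['tcp_pos'],.042)
W=cloud(s);P=T.inv().apply((W.reshape(-1,3)-t['tcp_pos'])).reshape(W.shape)
k=(W[...,2]>.056)&(W[...,2]<.10)&(np.abs(P[...,0]-.011)<.003)&(np.abs(P[...,1])>.0125)&(np.abs(P[...,1])<.025)
print('finger front lowest z',np.percentile(W[...,2][k],[1,5,50]),k.sum())
E
```

```text
time_s: 14.8
tcp_pos: [0.4486, -0.3403, 0.0656]
eef_rot: [-0.002, 0.17, 0.985, 0.001]
wrist_force: [0.1, 0.2, 1.0]
grip_width: 0.0556
gripper_force: 0.0
t 14.8 tcp [ 0.4486 -0.3403  0.0656] yaw 160.41 tilt [-0.003   0.0029] w 0.0556 gf 0.0 F [0.1 0.2 1. ] q [-0.77  0.41  1.77 -0.    0.97 -2.  ]
time_s: 15.3
tcp_pos: [0.4499, -0.3414, 0.0685]
eef_rot: [0.0, 0.17, 0.985, -0.0]
wrist_force: [0.0, 1.0, 3.2]
grip_width: 0.0187
gripper_force: 97.6
time_s: 15.8
tcp_pos: [0.4499, -0.3414, 0.0685]
eef_rot: [0.0, 0.17, 0.985, -0.0]
wrist_force: [-1.0, 0.2, 5.4]
grip_width: 0.0185
gripper_force: 97.8
t 15.8 tcp [ 0.4499 -0.3414  0.0685] yaw 160.42 tilt [ 0.0007 -0.0006] w 0.0185 gf 97.8 F [-1.   0.2  5.4] q [-0.77  0.4   1.77  0.    0.97 -2.  ]
shanktop 5174 [ 0.4476 -0.3392  0.0996] tool [ 0.0029  0.0013 -0.0311]
shoe top plane 55343 [ 0.0034 -0.0011  0.0536]
finger front lowest z [0.05685312 0.05782359 0.08179323] 1259
```

```bash
python3 -m pendant '[[[0,0,-4,0,0,0,-0.9],[0,0,-9,0,0,0,-0.9],[0,0,-15,0,0,0,-0.9],[0,0,-22,0,0,0,-0.9],[0,0,-30,0,0,0,-0.9]]]' 110;python3 -m pendant '[[[0,0,-10,0,0,0,-0.9],[0,0,-22,0,0,0,-0.9],[0,0,-35,0,0,0,-0.9],[0,0,-50,0,0,0,-0.9],[0,0,-65,0,0,0,-0.9]]]';python3 - <<'E'
from h import *
t=st();s=snap('wrist','w13.png');T=rot(t['eef_rot']);o=upper(s,T,t['tcp_pos'],t['tcp_pos'][2]-.0265)
W=cloud(s)
print(s['depth'][200:210,315:330].mean())
E
```

```text
time_s: 16.35
tcp_pos: [0.4492, -0.341, 0.098]
eef_rot: [-0.001, 0.17, 0.985, 0.0]
wrist_force: [0.8, 0.4, -5.8]
grip_width: 0.019
gripper_force: 107.5
time_s: 16.85
tcp_pos: [0.4496, -0.3413, 0.1643]
eef_rot: [0.0, 0.17, 0.985, -0.0]
wrist_force: [-0.8, -0.2, -5.6]
grip_width: 0.0187
gripper_force: 107.5
t 16.85 tcp [ 0.4496 -0.3413  0.1643] yaw 160.42 tilt [ 0.0004 -0.0005] w 0.0187 gf 107.5 F [-0.8 -0.2 -5.6] q [-0.77  0.31  1.64 -0.    1.19 -2.  ]
shanktop 5180 [ 0.4473 -0.3392  0.1954] tool [ 0.0029  0.0012 -0.0311]
shoe top plane 55397 [ 0.0031 -0.0013  0.1495]
0.1559895
```

```bash
python3 -m pendant '[[[0,0,-20,0,0,0,-0.9],[0,0,-45,0,0,0,-0.9],[0,0,-75,0,0,0,-0.9],[0,0,-100,0,0,0,-0.9],[0,0,-115,0,0,0,-0.9]]]';python3 -m pendant '[[[5,16,0,0,0,0,-0.9],[14,45,0,0,0,0,-0.9],[25,80,0,0,0,0,-0.9],[36,116,0,0,0,0,-0.9],[47,152,0,0,0,0,-0.9]]]';python3 -m pendant '[[[11,36,0,0,0,-0.025,-0.9],[22,72,0,0,0,-0.05,-0.9],[33,108,0,0,0,-0.075,-0.9],[45,144,0,0,0,-0.1,-0.9],[56,180,0,0,0,-0.128,-0.9]]]'; python3 -c "
from h import *
st();print(go([.4723,.2119,.28],167.77))"
```

```text
time_s: 17.4
tcp_pos: [0.4502, -0.3418, 0.2807]
eef_rot: [0.002, 0.17, 0.985, -0.001]
wrist_force: [0.0, -0.5, -6.5]
grip_width: 0.0184
gripper_force: 108.5
time_s: 17.9
tcp_pos: [0.4552, -0.1797, 0.2769]
eef_rot: [-0.001, 0.17, 0.985, 0.001]
wrist_force: [0.3, 0.1, -6.0]
grip_width: 0.0192
gripper_force: 108.4
time_s: 18.4
tcp_pos: [0.4622, 0.0084, 0.2771]
eef_rot: [-0.001, 0.106, 0.994, 0.0]
wrist_force: [0.4, -0.2, -6.2]
grip_width: 0.0188
gripper_force: 108.4
t 18.4 tcp [0.4622 0.0084 0.2771] yaw 167.82 tilt [-0.0017  0.0008] w 0.0188 gf 108.4 F [ 0.4 -0.2 -6.2] q [-0.13  0.08  1.65  0.    1.41 -1.49]
(array([ 33. , 201. ,  -2.7]), array([ 0.0004, -0.0018,  0.0009]))
```

```bash
python3 -m pendant '[[[7,44,0,0,0,0,-0.9],[14,88,0,0,0,0,-0.9],[22,132,0,0,0,0,-0.9],[28,172,0,0,0,0,-0.9],[33,201,0,0,0,0,-0.9]]]';python3 -m pendant '[[[0,0,10,0,0,0,-0.9],[0,0,30,0,0,0,-0.9],[0,0,60,0,0,0,-0.9],[0,0,85,0,0,0,-0.9],[0,0,100,0,0,0,-0.9]]]';python3 -m pendant '[[[0,0,4,0,0,0,-0.9],[0,0,8,0,0,0,-0.9],[0,0,12,0,0,0,-0.9],[0,0,12,0,0,0,-0.9],[0,0,12,0,0,0,-0.9]]]'; python3 -c "
from h import *
t=st();print(go([.4723,.2119,.1425],167.77));T=rot(t['eef_rot'])
s=snap('wrist','w14.png');z=t['tcp_pos'][2]-.0265;upper(s,T,t['tcp_pos'],z)
print('top');s=snap('top','t14.png');upper(s,T,t['tcp_pos'],z)
print('scene');s=snap('scene','s14.png');upper(s,T,t['tcp_pos'],z);print(proj(s,[.51,.2,.09]))
"
```

```text
time_s: 18.9
tcp_pos: [0.4725, 0.2126, 0.277]
eef_rot: [-0.001, 0.106, 0.994, 0.0]
wrist_force: [0.0, -1.1, -6.1]
grip_width: 0.019
gripper_force: 108.6
time_s: 19.4
tcp_pos: [0.4713, 0.2085, 0.1748]
eef_rot: [-0.003, 0.107, 0.994, -0.001]
wrist_force: [0.4, -0.9, -6.5]
grip_width: 0.0185
gripper_force: 109.0
time_s: 19.9
tcp_pos: [0.4746, 0.2095, 0.1664]
eef_rot: [0.001, 0.107, 0.994, 0.0]
wrist_force: [-1.0, 0.3, -5.5]
grip_width: 0.0188
gripper_force: 109.0
t 19.9 tcp [0.4746 0.2095 0.1664] yaw 167.75 tilt [0.0012 0.0002] w 0.0188 gf 109.0 F [-1.   0.3 -5.5] q [ 0.28  0.24  1.73 -0.    1.16 -1.08]
(array([ 2.8,  1.9, 23.9]), array([ 0.0005,  0.0011, -0.0004]))
shanktop 5181 [0.4722 0.2113 0.1975] tool [ 0.0028  0.0012 -0.0311]
shoe top plane 55347 [ 0.0038 -0.0003  0.1515]
top
collar 211.5 257.5 5.1 [211.3 257.1] [0.5033 0.1507 0.1659] zmed [0.1663 0.1688]
shoe top plane 1794 [0.0016 0.0007 0.1525]
scene
collar 221.0 320.5 6.5 [221.1 320.5] [0.5237 0.2528 0.1659] zmed [0.164  0.1653]
shanktop 147 [0.4691 0.2101 0.1975] tool [ 0.0055 -0.0006 -0.0311]
shoe top plane 3595 [ 0.002  -0.0016  0.1503]
(np.float64(251.93048393325557), np.float64(333.76355733112894))
```

```bash
python3 -m pendant '[[[0,0,0,0,0,0,-0.9],[0,0,0,0,0,0,-0.9],[0,0,0,0,0,0,-0.9],[0,0,0,0,0,0,-0.9],[0,0,0,0,0,0,-0.9]]]'; python3 -c "
from h import *
t=st();print(go([.4723,.2119,.1425],167.77));T=rot(t['eef_rot']);z=t['tcp_pos'][2]-.0265
print('top');s=snap('top','t14.png');upper(s,T,t['tcp_pos'],z)
print('scene');s=snap('scene','s14.png');upper(s,T,t['tcp_pos'],z)
for n in('scene0.png','top0.png'):
  s=load(n);W=cloud(s);Z=W[...,2]
  for c in((.501,.156),(.522,.253)):
    for th in(.078,.084,.087):
      m=(Z>th)&(Z<.1)&(np.hypot(W[...,0]-c[0],W[...,1]-c[1])<.02);print(n,c,th,m.sum(),W[m].mean(0).round(4) if m.any() else '')
"
```

```text
time_s: 20.55
tcp_pos: [0.4743, 0.2094, 0.1657]
eef_rot: [0.0, 0.107, 0.994, -0.0]
wrist_force: [0.8, 0.5, -5.5]
grip_width: 0.0188
gripper_force: 109.0
t 20.55 tcp [0.4743 0.2094 0.1657] yaw 167.75 tilt [-0.     -0.0001] w 0.0188 gf 109.0 F [ 0.8  0.5 -5.5] q [ 0.28  0.24  1.74 -0.    1.16 -1.08]
(array([ 2.5,  2. , 23.2]), array([-0.0001,  0.    , -0.0003]))
top
collar 211.5 257.5 5.1 [211.4 257.2] [0.5033 0.1509 0.1652] zmed [0.1655 0.1682]
shoe top plane 1804 [0.0002 0.0026 0.1519]
scene
collar 221.5 321.0 6.8 [221.6 320.9] [0.5228 0.2529 0.1652] zmed [0.163  0.1652]
shanktop 149 [0.4685 0.2102 0.1969] tool [ 0.0059 -0.0005 -0.0312]
shoe top plane 3602 [ 0.0003 -0.0011  0.1497]
scene0.png (0.501, 0.156) 0.078 30 [0.4999 0.1583 0.0819]
scene0.png (0.501, 0.156) 0.084 7 [0.5009 0.1578 0.0853]
scene0.png (0.501, 0.156) 0.087 0 
scene0.png (0.522, 0.253) 0.078 33 [0.5207 0.2557 0.0828]
scene0.png (0.522, 0.253) 0.084 9 [0.5219 0.2543 0.0858]
scene0.png (0.522, 0.253) 0.087 0 
top0.png (0.501, 0.156) 0.078 20 [0.5008 0.1537 0.0851]
top0.png (0.501, 0.156) 0.084 11 [0.5013 0.1541 0.0877]
top0.png (0.501, 0.156) 0.087 8 [0.5014 0.1544 0.0886]
top0.png (0.522, 0.253) 0.078 21 [0.5224 0.2504 0.0846]
top0.png (0.522, 0.253) 0.084 14 [0.5224 0.2512 0.0868]
top0.png (0.522, 0.253) 0.087 5 [0.5229 0.2517 0.0891]
```

```bash
python3 -m pendant '[[[1,1,4,0,0,0,-0.9],[2.3,2.3,8,0,0,0,-0.9],[2.3,2.3,13,0,0,0,-0.9],[2.3,2.3,18,0,0,0,-0.9],[2.3,2.3,23,0,0,0,-0.9]]]';python3 -m pendant '[[[0,0,0,0,0,0,-0.9],[0,0,0,0,0,0,-0.9],[0,0,0,0,0,0,-0.9],[0,0,0,0,0,0,-0.9],[0,0,0,0,0,0,-0.9]]]'; python3 -c "
from h import *
t=st();print(go([.4725,.2121,.1225],167.77));T=rot(t['eef_rot']);z=t['tcp_pos'][2]-.0265
print('top');s=snap('top','t15.png');upper(s,T,t['tcp_pos'],z)
print('scene');s=snap('scene','s15.png');upper(s,T,t['tcp_pos'],z)
W=cloud(s);Z=W[...,2]
for c in((.501,.156),(.522,.253)):
  m=(Z>.05)&(Z<.092)&(np.hypot(W[...,0]-c[0],W[...,1]-c[1])<.012);print(c,m.sum(),W[m].mean(0),W[m].max(0) if m.any() else '')
"
```

```text
time_s: 21.15
tcp_pos: [0.4724, 0.2121, 0.1421]
eef_rot: [-0.0, 0.107, 0.994, -0.0]
wrist_force: [0.3, -0.2, -6.3]
grip_width: 0.0187
gripper_force: 109.1
time_s: 21.65
tcp_pos: [0.4727, 0.2122, 0.143]
eef_rot: [0.0, 0.107, 0.994, 0.0]
wrist_force: [-0.4, -0.3, -6.1]
grip_width: 0.0185
gripper_force: 109.1
t 21.65 tcp [0.4727 0.2122 0.143 ] yaw 167.75 tilt [0.0005 0.0001] w 0.0185 gf 109.1 F [-0.4 -0.3 -6.1] q [ 0.29  0.26  1.77 -0.    1.11 -1.07]
(array([ 0.2, -0.1, 20.5]), array([ 0.0002,  0.0005, -0.0003]))
top
collar 212.4 258.7 4.9 [212.4 258.5] [0.5021 0.1541 0.1425] zmed [0.1425 0.1458]
shoe top plane 1721 [ 0.0015 -0.0005  0.1291]
scene
collar 223.0 332.5 6.5 [223.2 332.6] [0.5219 0.2553 0.1425] zmed [0.1406 0.1419]
shanktop 130 [0.4673 0.2127 0.1742] tool [ 0.0054 -0.0007 -0.0312]
shoe top plane 3561 [ 0.0013 -0.0012  0.1269]
(0.501, 0.156) 0 [nan nan nan] 
(0.522, 0.253) 85 [0.51999627 0.25766237 0.06454656] [0.52813507 0.26083385 0.08202733]<string>:8: RuntimeWarning: Mean of empty slice.
  ret = um.true_divide(
```

```bash
python3 -m pendant '[[[0,0,3,0,0,0,-0.9],[0,0,7,0,0,0,-0.9],[0,0,11,0,0,0,-0.9],[0,0,15,0,0,0,-0.9],[0,0,18,0,0,0,-0.9]]]';python3 -m pendant '[[[0,0,1,0,0,0,-0.9],[0,0,2,0,0,0,-0.9],[0,0,2,0,0,0,-0.9],[0,0,2,0,0,0,-0.9],[0,0,2,0,0,0,-0.9]]]';python3 -m pendant '[[[0,0,0,0,0,0,-0.9],[0,0,0,0,0,0,-0.9],[0,0,0,0,0,0,-0.9],[0,0,0,0,0,0,-0.9],[0,0,0,0,0,0,-0.9]]]'; python3 -c "
from h import *
t=st();print(go([.4725,.2121,.1225],167.77));T=rot(t['eef_rot']);z=t['tcp_pos'][2]-.0265
print('top');s=snap('top','t16.png');upper(s,T,t['tcp_pos'],z)
s=snap('wrist','w16.png');upper(s,T,t['tcp_pos'],z)
s=snap('scene','s16.png');upper(s,T,t['tcp_pos'],z)
st()
"
```

```text
time_s: 22.25
tcp_pos: [0.4724, 0.2121, 0.1242]
eef_rot: [-0.0, 0.107, 0.994, -0.0]
wrist_force: [-0.0, -0.3, -5.7]
grip_width: 0.0184
gripper_force: 109.1
time_s: 22.75
tcp_pos: [0.4727, 0.2122, 0.1229]
eef_rot: [0.0, 0.107, 0.994, 0.0]
wrist_force: [0.7, 0.3, -6.8]
grip_width: 0.0189
gripper_force: 109.1
time_s: 23.25
tcp_pos: [0.4726, 0.2122, 0.1228]
eef_rot: [0.0, 0.107, 0.994, -0.0]
wrist_force: [0.2, -0.8, -5.0]
grip_width: 0.019
gripper_force: 109.1
t 23.25 tcp [0.4726 0.2122 0.1228] yaw 167.75 tilt [ 0.0001 -0.0001] w 0.019 gf 109.1 F [ 0.2 -0.8 -5. ] q [ 0.29  0.28  1.8  -0.    1.06 -1.07]
(array([ 0. , -0.1,  0.3]), array([-0.0001,  0.0001, -0.0003]))
top
collar 214.6 259.3 4.9 [214.5 259.4] [0.5018 0.1537 0.1223] zmed [0.1219 0.1255]
shoe top plane 1641 [-1.000e-04  5.000e-04  1.089e-01]
shanktop 5178 [0.47   0.2139 0.1539] tool [ 0.0028  0.0012 -0.0311]
shoe top plane 55402 [ 0.0029 -0.0006  0.1079]
collar 225.0 341.5 6.5 [224.8 341.3] [0.5211 0.2555 0.1223] zmed [0.1203 0.1219]
shanktop 134 [0.4668 0.2135 0.1538] tool [ 0.006   0.     -0.0311]
shoe top plane 3480 [-0.0014 -0.0008  0.1067]
t 23.4 tcp [0.4725 0.2122 0.1228] yaw 167.75 tilt [-0.0001 -0.0001] w 0.019 gf 109.1 F [-0.2 -0.3 -6.2] q [ 0.29  0.28  1.8  -0.    1.06 -1.07]
```

Shoe underside is at about 0.0963, so about 8 mm above the post tips. It is level, the bushes are over the posts within about 1 mm, and only the die's own weight shows at the wrist. Handing in.

```bash
python3 -c "
from rig import robot
print(robot.job_done())"
```

```text
the job is handed in; nothing more can be done
None
```

The round blank is home in the nest and released, and the upper die is held level and steady about 8 mm above the post tips, each bush over its own post to within about 1–2 mm by camera; the job is handed in at about 23 s of the 64 s allowed, and no verdict was returned.

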